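# Set the shoe gap of a boat trailer brake

## Robot

A 7-joint arm with a two-finger parallel gripper is mounted at the origin on the work surface. World frame = base frame: x ahead of the robot, y to its left, z up, the work surface at z = 0. Lengths are in m, angles in rad, forces in N, time in s.
With the tool pointing down it reaches from about 0.425 to 1.025 m from the base axis. Payload 9.4 kg.
Tool frame: the origin (TCP) lies between the finger pads; the fingertips stand 22 mm ahead of it and the grasp point (between the pads) lies 3 mm ahead of it; z points along the fingers, y is the line along which they close (so a half turn about z gives the same grasp; the last joint's range is limited). The gripper opens to 93 mm and grips with 3 to 60 N. Pads are 15 mm wide; open, the fingers measure 128 mm over their backs; the gripper's body (75 mm by 188 mm) begins 65 mm behind the grasp point.
Start: joints at [1.141, 0.599, -0.003, 1.599, 0.002, 0.943, -0.08], TCP at [0.25, -0.68, 0.241] pointing down, gripper open.
Joint ranges: [-2.57, 2.57], [-0.35, 1.97], [-1.29, 1.29], [0.11, 2.56], [-1.05, 4.19], [0.11, 1.86], [-2.63, 2.63]. Speed limits (rad/s): [2.22, 2.22, 3.01, 3.01, 3.14, 3.14, 3.14].

## Interface

Orientations are given as [roll, pitch, yaw] about the fixed x, y, z axes, in that order (R = Rz(yaw) Ry(pitch) Rx(roll)).
In Python, from station import * gives the robot as it stands.
- The arm moves only by the tool move_arm, never from a script. Its argument "moves" is text: rows parted by semicolons, each of 6 numbers parted by spaces: the shift along the world's x, y, z normalised to -1 to 1, where 1 is 500 mm, then the turn, a rotation vector about the world's x, y, z normalised to -1 to 1, where 1 is 90 degrees. In form: tx ty tz rx ry rz; .... A call has 1 to 12 rows; each row shifts and turns the commanded pose from where the row before left it; what a row does not reach is not made up. A row lasts 1/8 s, in which the tool goes at most 62.5 mm and 10.7 degrees, less where a joint would pass 70% of its speed; a pose out of reach is approached as far as the arm can. A call with a number of a shift or a turn outside -1 to 1 is refused whole. A call with a gripper value outside its range is refused whole. "grip" is the opening, from -1 (shut) to 1 (fully open), so that 0 is half open, set as the call begins (left out, the last holds). The fingers move at their own pace and stop on an object; the grip force is fixed at half the most. Time passes only in rows, so rows that do not move let the fingers close. It gives the time, the measured TCP pose, the force, the opening and the grip force at its end, in the units of the state.
- observe(): the state, without advancing time (a new reading comes with each control period).
- camera(name): name is "scene" or "top" or "wrist"; returns (picture, depth): 480x640x3 uint8, red, green, blue; 480x640 float32, m along the optical axis (not along the pixel's ray), 0 where there is no reading.
- camera_info(name): a dict with "vertical_fov" (degrees; the focal length in pixels is half the picture's height over the tangent of half this angle, whatever the lens; pixels are square), "cx", "cy" (the principal point, pixels), "D" ([k1, k2, p1, p2, k3] as OpenCV has them; the pictures are not rectified), "eye" and "attitude" of the camera in the world; the wrist camera has in their place "T_tool_cam" (4x4, takes a point from camera to tool coordinates, whose origin is the TCP and whose axes are the flange's). Camera axes: x right, y up, looking along -z (the intrinsics and any distortion apply to the point x, -y, -z); pixel columns grow to the right and rows downward; lengths in m; the calibration is good to about 2 mm. A picture is of the moment at which its call begins: read the wrist's pose just before it. camera_info takes no time and is no camera call.
- hand_in(): hands the job in; it is judged then, once.
The state is a dict: "time": time; "joint_positions": joint angles; "dq": joint speeds; "joint_torque": joint torques, N m; "tcp_pos": TCP position; "tool_rot": TCP orientation; "contact_force": force on the tool from outside, world axes, zero at the start; "ft_torque": the same for the moment, N m; "grip_width": finger opening in m; "grip_force": force on a finger pad.
Only numpy, scipy, OpenCV 4.12 (cv2) and the standard library are available. Lean on these libraries where they do the work, as an engineer would, in place of code of your own. Each camera call takes 0.05 s, during which the arm holds its last target. There are 200 camera calls.

## Task

Take the brake spoon out of its wooden stand and, through the slot in the brake's backplate, lever the star wheel round a tooth at a time, pushing its teeth towards the hub in the middle, until it comes up firm against its stop; hold the spoon pressed against it there for a moment with about 10 N (a kilo's push), then back the wheel off by one tooth. Work slowly and gently by feel, never forcing the spoon against the wheel or the plate, leave the tin, mallet and nut alone, and at the end stand the spoon back in its stand, fully down.

Things in the scene. Friction and masses are not known exactly. Their poses are not given: they have to be found in the camera images.
- brake: Fixed trailer brake: dark steel drum 236 mm across with its backplate up, upper face 84 mm above the bench, 4 mm thick, in a rim 3 mm higher. Origin on the drum's axis at the bench, z up. 12 mm along +x from the axis the plate carries a round hub boss, 34 mm radius, 12 mm high, with a stub to 24 mm high; further out at +x a small block 14 mm high. The slot lies on the -x side.
- slot (a point): Centre of the access slot at the backplate's upper face. Its x axis runs along the slot towards the hub (centre 79 mm away), z is up. The slot is 36 mm long (x), 12 mm wide (y) and goes through the 4 mm plate to the star wheel. Blade works best with its tip 14 to 15 mm below this point and within 12 mm of it along x; the wheel's root stops it at about 19 mm.
- wheel_axle (a point): Centre of the steel star wheel, 33 mm below the slot point; its axle is level, along y. 12 teeth 4 mm thick with rounded tips, 14 mm wide; tip radius 25 mm (tips pass 8 mm below the plate's upper face), root radius 14 mm; one tooth is 30 degrees, 12 mm of travel under the slot. The teeth stand at any angle: not reported, to be seen through the slot or felt with the blade.
- star_wheel (a joint): Turn of the adjuster, rad, 0 to 2.0. Grows as the teeth under the slot go along the slot's +x (to the hub), which tightens the brake; at 2.0 it is firm on its stop. One tooth is 0.524. It does not tell at which angle the teeth stand. It turns stiffly (about 4 N at the teeth), has no click and stays where it is left.
- spoon: Brake spoon, loose, about 120 g: flat steel blade 8 mm wide (its y), 4 mm thick (its x), round tip, 50 mm long, pointing down, below a 26 mm square, 4 mm thick collar and a black handle 22 x 22 mm. Origin: centre of the collar's underside; z up, handle from z = 4 to 54 mm. Its y must lie across the slot to enter. It may tip in the fingers under side loads.
- spoon_tip (a point): The tip of the spoon's blade, 50 mm below the spoon's origin on its axis.
- stand: Fixed wooden block 80 x 70 mm, 62 mm tall, origin at the centre of its underside. A hole 18 mm (its x) by 14 mm (its y) goes straight down through its middle; the spoon starts in it with the collar resting on the top of the block (spoon origin 62 mm above the block's origin) and its axes along the block's.
- tin: Bystander: closed tin, 72 mm across, 85 mm tall, origin under its middle. Stands on the bench on the other side of the brake from the stand.
- mallet: Bystander: wooden mallet lying on the bench, 85 mm long head, handle 240 mm along its -x. Origin under the head.
- hub_nut: Bystander: steel castle nut, 44 mm across the corners, 26 mm tall, on the bench. Origin under its middle.
Mind the look-alikes: they are no part of the job. Several things look just like the stand: the one meant starts farthest to the robot's right.

How it is judged:
By the outcome, as a careful person would: the job done as asked, in the order asked, and still so for the second after the job is handed in, with the robot touching nothing.
It also fails if it takes over 72 s, if anything falls off the work surface, if the arm or the gripper's body presses on something with over 40 N, if the wrist force passes 120 N, or if a joint passes its speed limit or range.

## Working session

There is one attempt and no reset: what is moved stays moved. The work goes in short steps, Python scripts to look and compute and a tool call to move; the robot and the scene stay as the last step left them, time stands still between calls to the robot, and variables do not carry over. Pictures are saved under pics/ and viewed, at most 10 in all, crops included, and the job is handed in when it is done.

Besides the shell and the picture viewer there is one more tool, called after "Request:" as name(argument=value, ...) on one line, values as JSON. move_arm: Moves the arm, as the interface text tells. Its arguments: {"type":"object","properties":{"moves":{"type":"string"},"grip":{"type":"number"}},"required":["moves"]}

```bash
ls; mkdir -p pics; cat > h.py <<'E'
from station import *
import numpy as np, cv2
from scipy.spatial.transform import Rotation as R
def cam(name):
    s=observe(); im,d=camera(name); i=camera_info(name)
    f=240/np.tan(np.radians(i["vertical_fov"])/2)
    K=np.array([[f,0,i["cx"]],[0,f,i["cy"]],[0,0,1.]]); D=np.array(i["D"],float)
    if name=="wrist":
        T=np.eye(4); 
        r=np.array(s["tool_rot"]); T[:3,:3]=R.from_euler('xyz',r).as_matrix() if r.size==3 else r.reshape(3,3)
        T[:3,3]=s["tcp_pos"]; T=T@np.array(i["T_tool_cam"])
    else:
        T=np.eye(4); a=np.array(i["attitude"],float)
        T[:3,:3]=R.from_euler('xyz',a).as_matrix() if a.size==3 else a.reshape(3,3)
        T[:3,3]=i["eye"]
    return im,d,K,D,T
def onplane(px,K,D,T,z):
    p=cv2.undistortPoints(np.array(px,float).reshape(-1,1,2),K,D).reshape(-1,2)
    v=np.c_[p[:,0],-p[:,1],-np.ones(len(p))]@T[:3,:3].T
    return T[:3,3]+v*((z-T[2,3])/v[:,2])[:,None]
def bydepth(px,d,K,D,T):
    px=np.array(px,float).reshape(-1,2)
    p=cv2.undistortPoints(px.reshape(-1,1,2),K,D).reshape(-1,2)
    z=d[px[:,1].astype(int),px[:,0].astype(int)]
    return (np.c_[p[:,0],-p[:,1],-np.ones(len(p))]*z[:,None])@T[:3,:3].T+T[:3,3]
def save(n,im): cv2.imwrite("pics/"+n+".png",im[:,:,::-1])
E
python3 - <<'E'
from h import *
print(observe())
for n in("scene","top","wrist"): print(n,camera_info(n))
im,d,*_=cam("top"); save("top",im); np.save("topd.npy",d); np.save("top.npy",im)
E
```

```text
pics
{'time': 0.0, 'joint_positions': array([ 1.14128426,  0.6001294 , -0.00258572,  1.60012015,  0.00179996,
        0.9429139 , -0.07980571]), 'dq': array([-4.75365225e-04, -1.27450013e-03, -3.41255748e-04,  6.73647744e-05,
       -1.10189688e-03, -9.57107954e-04, -1.32393999e-03]), 'joint_torque': array([ 1.38169278e-03, -7.65071726e+01,  1.49811756e+00, -2.52361268e+01,
       -5.21843915e-02,  1.68239797e-02,  1.30408157e-04]), 'tcp_pos': array([ 0.2503673 , -0.6799101 ,  0.23975972]), 'tool_rot': array([-3.14002877e+00,  1.19773609e-04,  3.52899997e-01]), 'contact_force': array([-0.19777804, -0.12034199, -0.3600231 ]), 'ft_torque': array([-0.03078138, -0.06130805, -0.06708673]), 'grip_force': 0.0, 'grip_width': 0.09315830266966409}
scene {'vertical_fov': 56.01717563901061, 'cx': 322.2203505894696, 'cy': 240.47937873104462, 'D': array([-0.05259645,  0.        ,  0.        ,  0.        ,  0.        ]), 'eye': array([ 1.0560235 , -0.13687608,  0.67326427]), 'attitude': array([7.12252165e-01, 1.33892343e-03, 1.35312963e+00])}
top {'vertical_fov': 57.799979310236495, 'cx': 320.3242301876047, 'cy': 239.38062413208274, 'D': array([-0.09620786,  0.        ,  0.        ,  0.        ,  0.        ]), 'eye': array([ 0.45645681, -0.01321983,  0.89662566]), 'attitude': array([ 0.13374176,  0.02368242, -1.55731634])}
wrist {'vertical_fov': 62.49359103478268, 'cx': 321.65825473273935, 'cy': 234.96382009678538, 'D': array([-0.03773692,  0.        ,  0.        ,  0.        ,  0.        ]), 'T_tool_cam': array([[ 6.98379045e-04,  9.65615561e-01,  2.59973268e-01,
         7.04665095e-02],
       [ 9.99999755e-01, -6.86661665e-04, -1.35889685e-04,
         9.25705881e-05],
       [ 4.72964819e-05,  2.59973299e-01, -9.65615804e-01,
        -1.43543467e-01],
       [ 0.00000000e+00,  0.00000000e+00,  0.00000000e+00,
         1.00000000e+00]])}
```

View pics/top.png

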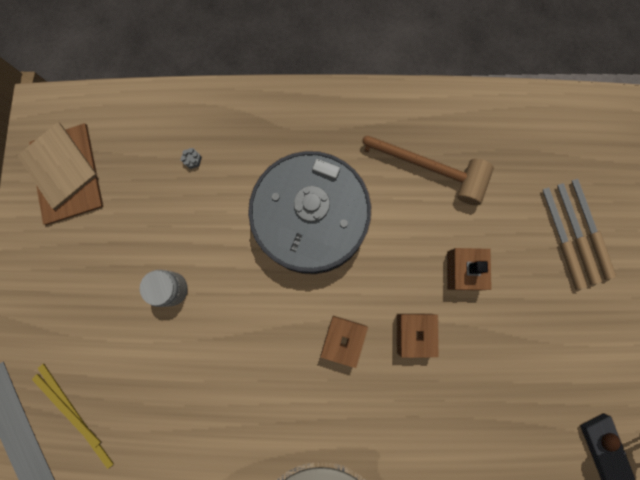

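The top view shows the stand with the spoon at about (470,270), the brake at (310,212), its hub at (311,203), the slot at (296,242) and the block at (326,169). The tin is at (160,288), the mallet at (440,170), the nut at (190,158).

```bash
python3 - <<'E'
from h import *
im=np.load("top.npy");d=np.load("topd.npy")
_,_,K,D,T=cam("top")
for n,p,z in[("slot",(296,242),.084),("hub",(311,203),.108),("blk",(326,169),.098),("spoon top",(482,267),.116),("tin",(160,288),.085),("mal",(478,180),.05)]:
    print(n,onplane(p,K,D,T,z)[0].round(4), bydepth(p,d,K,D,T)[0].round(4))
hsv=cv2.cvtColor(im,cv2.COLOR_RGB2HSV)
print("spoon depth pts")
P=bydepth([(x,y) for y in range(235,300) for x in range(440,500)],d,K,D,T)
def rect(m):
    r=cv2.minAreaRect((m[:,:2]*1000).astype(np.float32));print(len(m),r)
rect(P[(P[:,2]>.054)&(P[:,2]<.07)]); rect(P[(P[:,2]>.108)]); print(P[:,2].max())
E
```

```text
slot [0.5601 0.0534 0.084 ] [0.5616 0.0543 0.0721]
hub [0.6302 0.0251 0.108 ] [0.6307 0.0252 0.1058]
blk [ 0.6987 -0.0018  0.098 ] [ 0.6984 -0.0018  0.0989]
spoon top [ 0.5139 -0.2861  0.116 ] [ 0.5139 -0.2858  0.1167]
tin [0.4691 0.311  0.085 ] [0.469  0.3103 0.0866]
mal [ 0.6941 -0.3078  0.05  ] [ 0.6942 -0.3079  0.0497]
spoon depth pts
1274 ((515.22216796875, -286.44342041015625), (72.29296112060547, 79.3169174194336), 89.67902374267578)
148 ((492.225830078125, -154.21548461914062), (22.359546661376953, 290.06353759765625), 9.827057838439941)
0.8966256580885255
```

```bash
python3 - <<'E'
from h import *
im,d,K,D,T=cam("wrist"); save("w0",im)
im2,*_=cam("top"); 
c=im2[230:310,430:510]; save("crop",np.hstack([cv2.resize(c,(400,400),interpolation=cv2.INTER_CUBIC),cv2.resize(im2[145:285,240:380],(400,400),interpolation=cv2.INTER_CUBIC)]))
E
```

```text
(no output)
```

View pics/crop.png

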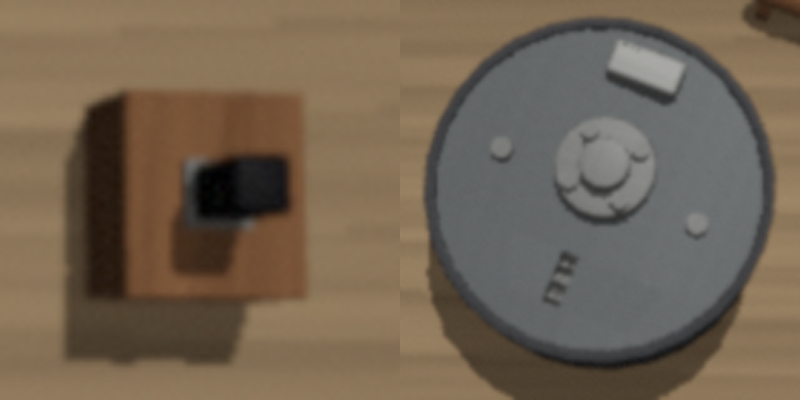

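Request:
move_arm(moves=".1 0 0 0 0 .06;.1 .02 0 0 0 .07;.1 .05 0 0 0 .07;.08 .09 0 0 0 .07;.06 .1 0 0 0 .07;.05 .1 0 0 0 .07;.02 .1 0 0 0 .07;.0192 .1 0 0 0 .07;0 .1 0 0 0 .07;0 .1 0 0 0 .07;0 .028 0 0 0 .0853;0 0 0 0 0 0", grip=0)

```text
time: 1.7
tcp_pos: [0.5152, -0.2853, 0.2408]
tool_rot: [3.141, -0.0, 1.572]
contact_force: [0.3, 0.2, 0.2]
grip_width: 0.0465
grip_force: 0.0
```

```bash
python3 - <<'E'
from h import *
im,d,K,D,T=cam("wrist"); save("w1",im)
s=observe();print(s["time"],s["tcp_pos"],s["tool_rot"],s["joint_positions"])
P=bydepth([(x,y) for y in range(0,480,2) for x in range(0,640,2)],d,K,D,T)
q=P[(abs(P[:,0]-.515)<.06)&(abs(P[:,1]+.286)<.06)]
for lo,hi in((.056,.0645),(.11,.122)):
    m=q[(q[:,2]>lo)&(q[:,2]<hi)]; print(len(m),cv2.minAreaRect((m[:,:2]*1000).astype(np.float32)) if len(m) else 0)
E
```

```text
1.75 [ 0.51510903 -0.28671721  0.24071061] [3.14144477e+00 3.00346483e-04 1.56801416e+00] [ 0.66400827  0.45751703 -0.35816597  1.90145702  0.21386356  0.81933876
  0.19008208]
1590 ((513.4866943359375, -288.7535095214844), (69.69349670410156, 80.00486755371094), 89.01163482666016)
233 ((513.5203857421875, -287.53179931640625), (20.564455032348633, 21.50979995727539), 89.74781036376953)
```

View pics/w1.png

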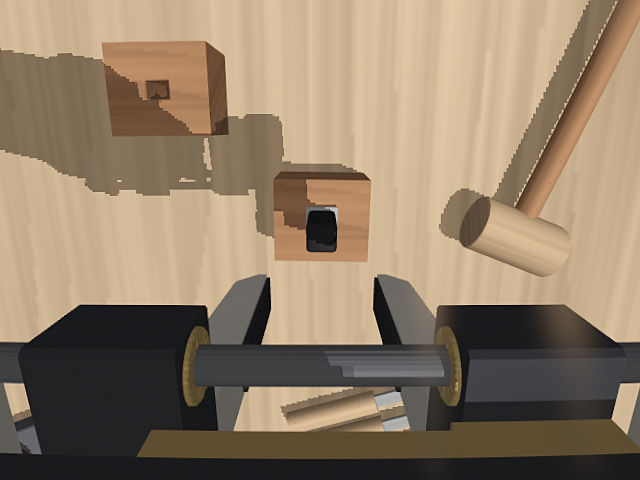

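The wrist view shows the spoon handle at (321,230) on its stand, midway between the open fingers and about square to them. Descending.

Request:
move_arm(moves="-.0032 -.0016 -.06 0 0 0;0 0 -.06 0 0 0;0 0 -.06 0 0 0;0 0 -.06 0 0 0;0 0 -.04 0 0 0;0 0 -.0214 0 0 0;0 0 0 0 0 0;0 0 0 0 0 0")

```text
time: 2.75
tcp_pos: [0.5139, -0.2877, 0.0906]
tool_rot: [3.141, 0.001, 1.57]
contact_force: [-0.6, -0.6, -0.1]
grip_width: 0.0466
grip_force: 0.0
```

Request:
move_arm(moves="0 0 0 0 0 0;0 0 0 0 0 0;0 0 0 0 0 0;0 0 0 0 0 0;0 0 0 0 0 0", grip=-1)

```text
time: 3.38
tcp_pos: [0.5138, -0.2872, 0.0903]
tool_rot: [3.141, 0.0, 1.571]
contact_force: [-0.0, 0.3, 5.8]
grip_width: 0.0217
grip_force: 30.0
```

Request:
move_arm(moves="0 0 .01 0 0 0;0 0 .02 0 0 0;0 0 .03 0 0 0;0 0 .04 0 0 0;0 0 .04 0 0 0;0 0 .04 0 0 0;0 0 .04 0 0 0;0 0 .03 0 0 0;0 0 .02 0 0 0;0 0 .01 0 0 0;0 0 0 0 0 0")

```text
time: 4.75
tcp_pos: [0.5134, -0.2872, 0.2299]
tool_rot: [-3.142, 0.0, 1.571]
contact_force: [0.2, -0.6, -1.2]
grip_width: 0.0217
grip_force: 30.0
```

Request:
move_arm(moves=".004 .03 0 0 0 -.02;.004 .05 0 0 0 -.02;.004 .06 0 0 0 -.025;.004 .06 0 0 0 -.025;.004 .06 0 0 0 -.025;.004 .06 0 0 0 -.025;.004 .06 0 0 0 -.025;.004 .06 -.01 0 0 -.025;.004 .05 -.02 0 0 -.025;.004 .04 -.03 0 0 -.0194;.0052 .03 -.04 0 0 -.01;0 0 0 0 0 0")

```text
time: 6.25
tcp_pos: [0.5352, -0.006, 0.1784]
tool_rot: [-3.138, 0.001, 1.189]
contact_force: [-0.5, 0.2, -1.2]
grip_width: 0.0218
grip_force: 30.0
```

```bash
python3 - <<'E'
from h import *
im,d,K,D,T=cam("wrist"); 
s=observe();print(s["time"],s["tcp_pos"],s["tool_rot"])
np.savez("w2.npz",im=im,d=d,K=K,D=D,T=T)
q=np.array([.5605,.0535,.084]); v=T[:3,:3].T@(q-T[:3,3]); 
u=K[0,2]+K[0,0]*v[0]/-v[2]; w=K[1,2]+K[1,1]*-v[1]/-v[2]; print(u,w)
u,w=int(u),int(w); x0=max(0,min(u-60,520)); y0=max(0,w-50); c=im[y0:y0+100,x0:x0+120]
print(x0,y0)
o=np.zeros((600,800,3),np.uint8); o[:]=0
a=cv2.resize(im,(320,240)); b=cv2.resize(c,(480,400),interpolation=cv2.INTER_NEAREST)
b=np.clip(b*1.8,0,255).astype(np.uint8)
o[:240,:320]=a;o[:400,320:]=b;save("w2",o)
E
```

```text
6.3 [ 0.53557112 -0.00693165  0.17920703] [-3.13958052e+00  1.00996604e-03  1.18835836e+00]
326.203772086765 139.40386454196226
266 89
```

View pics/w2.png

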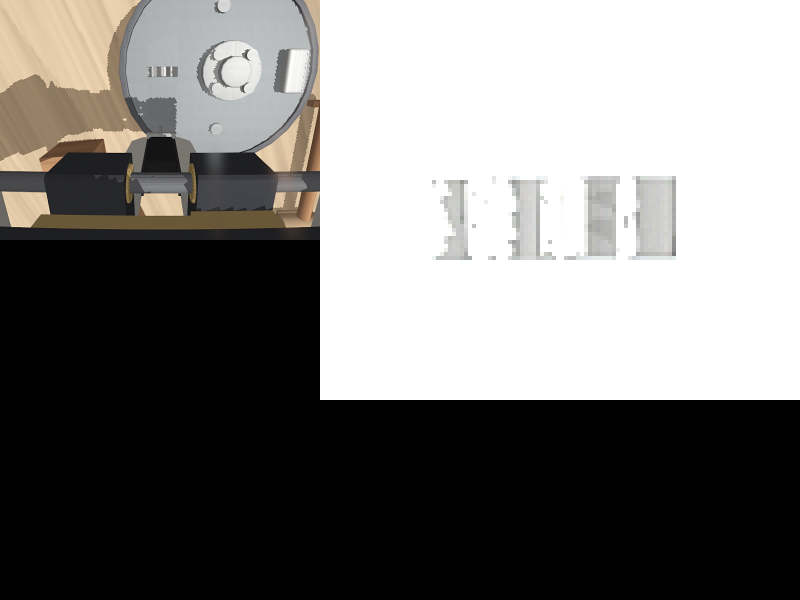

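The slot lies at about (293–355, 133–154) in the wrist picture, with three or four teeth visible; the depth profile will give the phase.

```bash
python3 - <<'E'
from h import *
z=np.load("w2.npz");im,d,K,D,T=[z[k] for k in("im","d","K","D","T")]
px=[(x,y) for y in range(115,175) for x in range(275,375)]
P=bydepth(px,d,K,D,T).reshape(60,100,3)
plate=np.median(P[:8,:,2]);print("plate",plate)
m=(P[:,:,2]<plate-.0045); ys,xs=np.nonzero(m); 
n,l,st,c=cv2.connectedComponentsWithStats(cv2.morphologyEx(m.astype(np.uint8),cv2.MORPH_CLOSE,np.ones((5,5))))
k=1+st[1:,4].argmax();print(st[k])
cn=cv2.findContours((l==k).astype(np.uint8),cv2.RETR_EXTERNAL,cv2.CHAIN_APPROX_NONE)[0][0].reshape(-1,2)+[275,115]
W=onplane(cn,K,D,T,.084);r=cv2.minAreaRect((W[:,:2]*1000).astype(np.float32));print("slot rect",r)
h=onplane([(470,142)],K,D,T,.108);print("hub approx",h)
g=im[:,:,1].astype(int)
y=st[k,1]+115+st[k,3]//2
c0=np.array(r[0])/1000; a=np.radians(-21.9);ax=np.array([np.cos(a),np.sin(a)])
for x in range(286,364): 
    q=np.median(P[y-115-4:y-115+5,x-275],axis=0)
    print(x,round(float(1000*(q[:2]-c0)@ax),1),round(1000*(q[2]-plate),1),int(np.median(g[y-4:y+5,x])))
# hub boss circle
Q=bydepth([(x,y) for y in range(60,240,2) for x in range(380,560,2)],d,K,D,T)
for lo,hi in((.0055,.0135),(.019,.03)):
    mm=Q[(Q[:,2]>plate+lo)&(Q[:,2]<plate+hi)]; print(len(mm),cv2.minEnclosingCircle((mm[:,:2]*1000).astype(np.float32)))
E
```

```text
plate 0.08353173043727913
[  19   18   61   21 1249]
slot rect ((558.5988159179688, 52.13356018066406), (11.494640350341797, 35.39830017089844), 68.2359390258789)
hub approx [[0.6309318 0.0249705 0.108    ]]
286 -22.5 -0.1 176
287 -21.9 -0.1 176
288 -21.2 0.2 177
289 -20.6 -0.2 177
290 -19.9 0.4 177
291 -19.6 -0.0 177
292 -18.9 0.0 179
293 -18.3 -0.1 167
294 -19.2 -20.8 169
295 -18.6 -20.8 200
296 -18.0 -21.5 206
297 -17.3 -21.0 143
298 -16.7 -21.7 114
299 -16.0 -22.1 114
300 -15.5 -22.3 113
301 -14.8 -22.5 99
302 -13.7 -12.1 125
303 -13.0 -11.4 166
304 -12.3 -11.4 183
305 -11.7 -12.0 244
306 -11.1 -11.9 206
307 -10.5 -12.5 176
308 -10.0 -12.8 176
309 -9.4 -14.2 174
310 -8.7 -14.7 172
311 -8.2 -15.9 171
312 -7.6 -17.3 170
313 -6.9 -17.9 176
314 -6.4 -19.1 142
315 -5.7 -20.0 105
316 -5.1 -20.4 112
317 -4.4 -19.9 116
318 -3.8 -18.8 117
319 -3.2 -19.4 121
320 -2.5 -9.5 98
321 -1.8 -8.1 150
322 -1.2 -7.9 176
323 -0.6 -7.9 203
324 -0.0 -8.5 221
325 0.6 -8.3 192
326 1.2 -9.6 141
327 1.9 -19.2 228
328 2.5 -18.8 235
329 3.2 -19.6 242
330 3.8 -19.5 235
331 4.5 -19.8 235
332 5.1 -18.5 131
333 5.7 -18.8 99
334 6.3 -17.2 102
335 6.9 -16.2 99
336 7.5 -14.6 99
337 8.1 -13.9 101
338 8.7 -13.1 100
339 9.3 -11.9 105
340 9.9 -11.2 158
341 10.5 -10.6 179
342 11.1 -10.7 213
343 11.7 -10.8 222
344 12.3 -11.5 183
345 13.5 -22.3 104
346 14.1 -21.2 109
347 14.8 -22.0 111
348 15.4 -21.4 113
349 16.0 -20.7 114
350 16.6 -20.4 114
351 17.2 -20.5 116
352 17.9 -19.7 118
353 18.4 -19.6 115
354 19.0 -18.9 95
355 18.3 -0.0 161
356 18.7 -0.1 189
357 19.4 0.6 185
358 20.0 -0.5 184
359 20.6 -0.3 184
360 21.2 0.3 184
361 21.8 -0.3 184
362 22.4 -0.3 184
363 22.9 -0.1 184
1593 ((631.9595947265625, 23.450637817382812), 34.08271408081055)
819 ((631.625244140625, 24.56500816345215), 30.17522430419922)
```

```bash
python3 - <<'E'
from h import *
z=np.load("w2.npz");im,d,K,D,T=[z[k] for k in("im","d","K","D","T")]
Tc=np.array(camera_info("wrist")["T_tool_cam"])
px=[(x,y) for y in range(225,345) for x in range(240,420)]
P=bydepth(px,d,K,D,Tc)*1000
m=(abs(P[:,0])<20)&(abs(P[:,1])<20)
for lo in range(16,82,3):
    k=m&(P[:,2]>=lo)&(P[:,2]<lo+3); q=P[k]
    if len(q): print(lo,len(q),"x",q[:,0].min().round(1),q[:,0].max().round(1),"y",np.percentile(q[:,1],[2,50,98]).round(1))
E
```

```text
16 217 x 6.6 9.6 y [-19.   -0.8  18.3]
19 185 x 6.1 9.5 y [-18.5  -0.3  16.8]
22 272 x 6.3 11.6 y [-13.8  -1.2  11.8]
25 307 x 6.1 11.6 y [-13.8  -0.8  11.5]
28 60 x 10.6 11.4 y [-12.7  -1.5  11.1]
55 10 x 2.0 2.4 y [-2.9 -1.   0.7]
58 18 x 1.9 2.5 y [-2.9 -1.3  0.9]
61 9 x 1.9 2.2 y [-2.3 -0.8  0.3]
64 12 x 1.9 2.3 y [-2.8 -1.   0.4]
67 13 x 1.6 2.5 y [-3.  -1.3  0.2]
70 10 x 2.0 2.5 y [-3.  -1.   0.4]
73 9 x 1.9 2.4 y [-3.  -1.3  0.3]
76 11 x 1.9 2.4 y [-3.  -1.3  0.4]
```

Request:
move_arm(moves=".006 .02 0 0 0 0;.008 .03 0 0 0 0;.01 .03 0 0 0 0;.008 .025 0 0 0 .002;.0072 .0196 -.006 0 0 0;0 0 -.0114 0 0 0;0 0 0 0 0 0;0 0 0 0 0 0")

```text
time: 7.3
tcp_pos: [0.5555, 0.0545, 0.171]
tool_rot: [-3.141, 0.001, 1.189]
contact_force: [0.3, 0.3, -0.8]
grip_width: 0.0218
grip_force: 30.0
```

```bash
cat > look.py <<'E'
from h import *
import sys
im,d,K,D,T=cam("wrist"); s=observe(); print(s["time"],s["tcp_pos"].round(4),s["tool_rot"].round(4),s["contact_force"].round(1))
Tc=np.array(camera_info("wrist")["T_tool_cam"]); f=K[0,0]
P=bydepth([(x,y) for y in range(120,345) for x in range(200,440)],d,K,D,T)
L=(P-s["tcp_pos"])@R.from_euler('xyz',s["tool_rot"]).as_matrix()*1000
b=L[(abs(L[:,0])<6)&(abs(L[:,1])<8)&(L[:,2]>50)&(P[:,2]>.090)]
print("blade n",len(b),"x front",np.median(b[:,0]).round(2),"y",np.percentile(b[:,1],[3,50,97]).round(2),"zmax",b[:,2].max().round(1))
pl=np.median(P[(P[:,2]>.078)&(P[:,2]<.09),2])
q=(P[:,2]<pl-.005)&(P[:,2]>pl-.026)&(abs(L[:,0])<25)&(abs(L[:,1])<40); w=L[q]
print("plate",pl.round(4),"slot px",q.sum(),"x",np.percentile(w[:,0],[1,99]).round(1),"y",np.percentile(w[:,1],[1,99]).round(1))
if len(sys.argv)>1: 
    c=im[130:290,230:430]; save(sys.argv[1],cv2.resize(c,(800,600),interpolation=cv2.INTER_NEAREST))
E
python3 look.py w3
```

```text
7.35 [0.5556 0.0546 0.1712] [-3.1415e+00  3.0000e-04  1.1892e+00] [ 0.9 -0.2 -1.7]
blade n 90 x front 2.0 y [-3.12 -1.39  0.47] zmax 79.3
plate 0.0836 slot px 694 x [-7.9  1.8] y [-14.8  22.9]
```

View pics/w3.png

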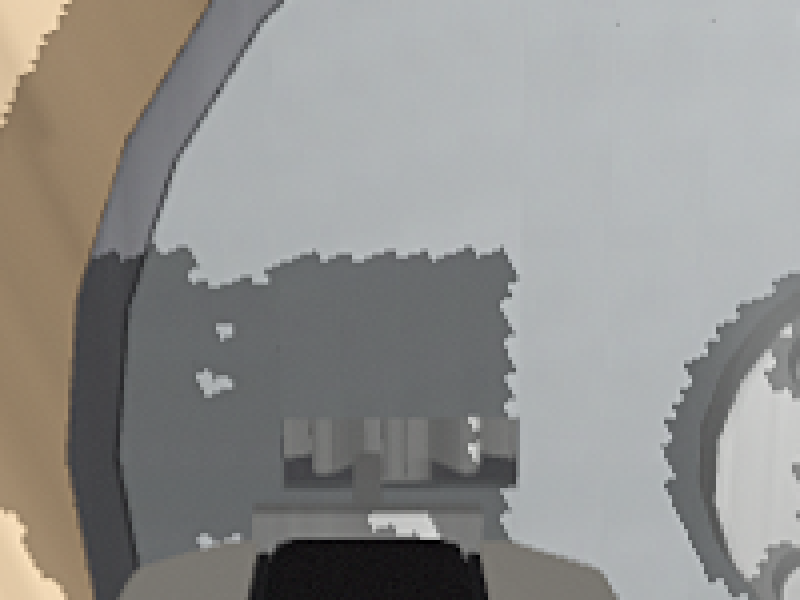

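Tip stands over the gap left of the tooth nearest the slot middle, about 5.4 mm outward of slot centre (blade at crop px (367,455), slot 285–518). Descending gently.

Request:
move_arm(moves="0 0 -.006 0 0 0;0 0 -.006 0 0 0;0 0 -.006 0 0 0;0 0 -.006 0 0 0;0 0 -.004 0 0 0;0 0 -.004 0 0 0;0 0 0 0 0 0")

```text
time: 8.22
tcp_pos: [0.5556, 0.0551, 0.1551]
tool_rot: [-3.141, 0.0, 1.19]
contact_force: [0.9, -0.4, -1.6]
grip_width: 0.0218
grip_force: 30.0
```

Request:
move_arm(moves="0 0 -.004 0 0 0;0 0 -.004 0 0 0;0 0 -.003 0 0 0;0 0 0 0 0 0")

```text
time: 8.72
tcp_pos: [0.5556, 0.0551, 0.1496]
tool_rot: [-3.141, 0.0, 1.19]
contact_force: [0.4, 0.3, -1.7]
grip_width: 0.0221
grip_force: 30.0
```

Request:
move_arm(moves="0 0 -.003 0 0 0;.0019 -.0007 0 0 0 0;.0019 -.0007 0 0 0 0;.0019 -.0007 0 0 0 0;.0019 -.0007 0 0 0 0;0 0 0 0 0 0")

```text
time: 9.48
tcp_pos: [0.5594, 0.0537, 0.1482]
tool_rot: [-3.141, 0.0, 1.19]
contact_force: [-3.3, 1.6, -0.7]
grip_width: 0.0218
grip_force: 30.0
```

Request:
move_arm(moves=".0019 -.0007 0 0 0 0;.0019 -.0007 0 0 0 0;.0019 -.0007 0 0 0 0;.0019 -.0007 0 0 0 0;0 0 0 0 0 0")

```text
time: 10.1
tcp_pos: [0.5633, 0.0522, 0.1481]
tool_rot: [-3.141, 0.0, 1.19]
contact_force: [-3.9, 1.3, -1.8]
grip_width: 0.0221
grip_force: 30.0
```

Request:
move_arm(moves=".0019 -.0007 0 0 0 0;.0019 -.0007 0 0 0 0;.0019 -.0007 0 0 0 0;.0019 -.0007 0 0 0 0;0 0 0 0 0 0")

```text
time: 10.72
tcp_pos: [0.5673, 0.0509, 0.1483]
tool_rot: [3.141, -0.0, 1.19]
contact_force: [-4.0, 0.5, -1.7]
grip_width: 0.0218
grip_force: 30.0
```

Request:
move_arm(moves="-.0028 .0011 0 0 0 0;0 0 .007 0 0 0;0 0 .008 0 0 0;0 0 .006 0 0 0;-.007 .0028 0 0 0 0;-.007 .0028 0 0 0 0;-.0056 .0021 0 0 0 0;0 0 -.006 0 0 0;0 0 0 0 0 0")

```text
time: 11.85
tcp_pos: [0.5558, 0.0553, 0.1554]
tool_rot: [-3.141, 0.0, 1.19]
contact_force: [-0.2, -0.0, -0.6]
grip_width: 0.0219
grip_force: 30.0
```

Request:
move_arm(moves="0 0 -.004 0 0 0;0 0 -.004 0 0 0;0 0 -.004 0 0 0;0 0 -.003 0 0 0;0 0 0 0 0 0")

```text
time: 12.48
tcp_pos: [0.5559, 0.0553, 0.1481]
tool_rot: [-3.141, 0.0, 1.19]
contact_force: [0.5, 0.2, -1.4]
grip_width: 0.0217
grip_force: 30.0
```

Request:
move_arm(moves=".0019 -.0007 0 0 0 0;.0019 -.0007 0 0 0 0;.0019 -.0007 0 0 0 0;.0019 -.0007 0 0 0 0;0 0 0 0 0 0")

```text
time: 13.1
tcp_pos: [0.5596, 0.0539, 0.1482]
tool_rot: [-3.141, 0.0, 1.19]
contact_force: [-3.8, 1.8, 0.1]
grip_width: 0.0219
grip_force: 30.0
```

Request:
move_arm(moves=".0019 -.0007 0 0 0 0;.0019 -.0007 0 0 0 0;.0019 -.0007 0 0 0 0;.0019 -.0007 0 0 0 0;0 0 0 0 0 0")

```text
time: 13.72
tcp_pos: [0.5634, 0.0525, 0.148]
tool_rot: [-3.141, 0.0, 1.19]
contact_force: [-3.2, 1.6, -2.8]
grip_width: 0.022
grip_force: 30.0
```

Request:
move_arm(moves=".0019 -.0007 0 0 0 0;.0019 -.0007 0 0 0 0;.0019 -.0007 0 0 0 0;.0019 -.0007 0 0 0 0;0 0 0 0 0 0")

```text
time: 14.35
tcp_pos: [0.5676, 0.0511, 0.1483]
tool_rot: [3.141, -0.0, 1.19]
contact_force: [-3.8, 0.9, -1.9]
grip_width: 0.0221
grip_force: 30.0
```

Two teeth done, no stop yet. Third stroke.

Request:
move_arm(moves="-.0028 .0011 0 0 0 0;0 0 .007 0 0 0;0 0 .008 0 0 0;0 0 .006 0 0 0;-.007 .0028 0 0 0 0;-.007 .0028 0 0 0 0;-.006 .0022 0 0 0 0;0 0 -.006 0 0 0;0 0 0 0 0 0")

```text
time: 15.48
tcp_pos: [0.5558, 0.0556, 0.1554]
tool_rot: [-3.141, 0.0, 1.19]
contact_force: [0.5, 0.3, -1.3]
grip_width: 0.0218
grip_force: 30.0
```

Request:
move_arm(moves="0 0 -.004 0 0 0;0 0 -.004 0 0 0;0 0 -.004 0 0 0;0 0 -.003 0 0 0;0 0 0 0 0 0")

```text
time: 16.1
tcp_pos: [0.5558, 0.0556, 0.1481]
tool_rot: [-3.141, 0.0, 1.19]
contact_force: [-0.1, -0.4, -0.8]
grip_width: 0.0217
grip_force: 30.0
```

Request:
move_arm(moves=".0019 -.0007 0 0 0 0;.0019 -.0007 0 0 0 0;.0019 -.0007 0 0 0 0;0 0 0 0 0 0")

```text
time: 16.6
tcp_pos: [0.5584, 0.0546, 0.1482]
tool_rot: [-3.141, 0.0, 1.19]
contact_force: [-3.8, 2.2, 0.2]
grip_width: 0.022
grip_force: 30.0
```

Request:
move_arm(moves=".0019 -.0007 0 0 0 0;.0019 -.0007 0 0 0 0;0 0 0 0 0 0")

```text
time: 16.98
tcp_pos: [0.5596, 0.0542, 0.1481]
tool_rot: [-3.14, 0.001, 1.19]
contact_force: [-5.6, 2.1, 3.1]
grip_width: 0.0216
grip_force: 30.0
```

Request:
move_arm(moves=".0019 -.0007 0 0 0 0;.0019 -.0007 0 0 0 0;0 0 0 0 0 0")

```text
time: 17.35
tcp_pos: [0.56, 0.0541, 0.148]
tool_rot: [-3.137, 0.002, 1.191]
contact_force: [-11.2, 4.0, 8.5]
grip_width: 0.0219
grip_force: 30.0
```

Request:
move_arm(moves=".0019 -.0007 0 0 0 0;.0019 -.0007 0 0 0 0;0 0 0 0 0 0")

```text
time: 17.73
tcp_pos: [0.5604, 0.0539, 0.1479]
tool_rot: [-3.135, 0.003, 1.191]
contact_force: [-14.7, 6.6, 10.8]
grip_width: 0.0217
grip_force: 30.0
```

Request:
move_arm(moves="-.0019 .0007 0 0 0 0;-.0019 .0007 0 0 0 0;0 0 0 0 0 0;0 0 0 0 0 0")

```text
time: 18.23
tcp_pos: [0.56, 0.0541, 0.148]
tool_rot: [-3.137, 0.002, 1.191]
contact_force: [-11.2, 5.7, 6.8]
grip_width: 0.0221
grip_force: 30.0
```

Request:
move_arm(moves="-.0018 .0007 0 0 0 0;0 0 0 0 0 0;0 0 0 0 0 0;0 0 0 0 0 0;0 0 0 0 0 0;0 0 0 0 0 0;0 0 0 0 0 0;0 0 0 0 0 0")

```text
time: 19.23
tcp_pos: [0.5598, 0.0541, 0.1481]
tool_rot: [-3.138, 0.001, 1.191]
contact_force: [-8.5, 4.0, 4.7]
grip_width: 0.0222
grip_force: 30.0
```

Request:
move_arm(moves=".0009 -.0004 0 0 0 0;0 0 0 0 0 0;0 0 0 0 0 0;0 0 0 0 0 0;0 0 0 0 0 0;0 0 0 0 0 0")

```text
time: 19.98
tcp_pos: [0.5599, 0.0541, 0.148]
tool_rot: [-3.138, 0.001, 1.191]
contact_force: [-10.5, 4.2, 6.7]
grip_width: 0.0219
grip_force: 30.0
```

Request:
move_arm(moves="-.0028 .0011 0 0 0 0;-.0028 .0011 0 0 0 0;-.0028 .0011 0 0 0 0;0 0 0 0 0 0")

```text
time: 20.48
tcp_pos: [0.5588, 0.0547, 0.1484]
tool_rot: [3.14, -0.001, 1.19]
contact_force: [0.1, -0.6, -1.6]
grip_width: 0.0219
grip_force: 30.0
```

Request:
move_arm(moves="0 0 .006 0 0 0;0 0 .01 0 0 0;0 0 .01 0 0 0;0 0 .01 0 0 0;0 0 .01 0 0 0;0 0 0 0 0 0")

```text
time: 21.22
tcp_pos: [0.5581, 0.055, 0.1717]
tool_rot: [3.141, -0.0, 1.19]
contact_force: [0.1, -0.3, -2.4]
grip_width: 0.0222
grip_force: 30.0
```

```bash
cat >> look.py <<'E'
r=R.from_euler('xyz',s["tool_rot"]).as_matrix()
c0=np.array([.5586,.0521,.084]); 
G=L[(P[:,2]>pl-.026)&(P[:,2]<pl-.004)]; gz=(P[(P[:,2]>pl-.026)&(P[:,2]<pl-.004),2]-pl)*1000
gy=G[:,1]-(r.T@(c0-s["tcp_pos"]))[1]*1000
for k in np.arange(-19,20,1.): 
    u=(gy>=k)&(gy<k+1)&(abs(G[:,0])<25)
    if u.sum()>2: print("%g:%.1f"%(k+.5,np.percentile(gz[u],75)),end="  ")
print()
bb=b.mean(0) if len(b) else np.zeros(3); print("blade along slot",(np.median(b[:,1])-(r.T@(c0-s["tcp_pos"]))[1]*1000).round(2), "by height",[(k,np.median(b[(b[:,2]>k)&(b[:,2]<k+6),1]).round(1)) for k in (54,60,66,72)])
E
python3 look.py w4
```

```text
21.275 [0.558  0.0549 0.1714] [ 3.1412e+00 -1.0000e-04  1.1898e+00] [-0.1  0.3 -1.4]
blade n 93 x front 2.31 y [-2.85 -1.14  0.69] zmax 78.0
plate 0.0836 slot px 680 x [-9.1  0.5] y [-17.   20.8]
-18.5:-17.4  -17.5:-17.5  -16.5:-18.2  -15.5:-19.0  -14.5:-19.6  -13.5:-20.2  -12.5:-21.0  -11.5:-11.7  -10.5:-10.3  -9.5:-9.9  -8.5:-9.7  -7.5:-10.6  -6.5:-12.6  -5.5:-15.1  -4.5:-17.0  -3.5:-19.2  -2.5:-19.0  -1.5:-18.3  -0.5:-17.0  0.5:-10.4  1.5:-8.3  2.5:-7.9  3.5:-8.2  4.5:-8.9  5.5:-20.2  6.5:-20.2  7.5:-18.9  8.5:-17.8  9.5:-16.6  10.5:-15.2  11.5:-13.6  12.5:-12.5  13.5:-12.0  14.5:-12.5  15.5:-12.9  16.5:-23.4  17.5:-22.5  18.5:-22.7  19.5:-21.9  
blade along slot -2.75 by height [(54, np.float64(-0.6)), (60, np.float64(-1.1)), (66, np.float64(-1.1)), (72, np.float64(-1.2))]
```

View pics/w4.png

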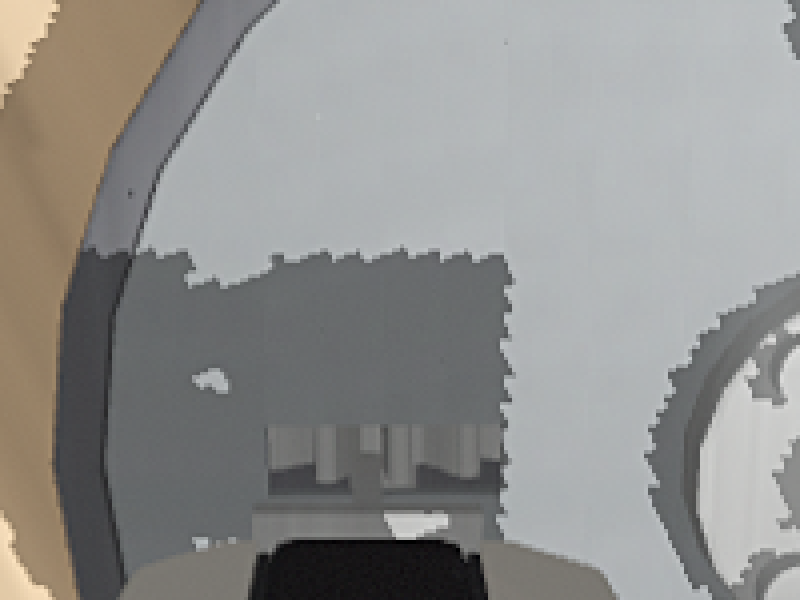

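The teeth now stand at about +2.6 (centre), −9.4, +14 mm along the slot (phase about +6°), unbent spoon at −2.75 mm. After the one-tooth back-off the pattern must look the same. Inserting at +7.8 mm.

Request:
move_arm(moves=".007 -.0028 0 0 0 0;.007 -.0028 0 0 0 0;.0059 -.0023 0 0 0 0;0 0 -.006 0 0 0;0 0 -.008 0 0 0;0 0 -.006 0 0 0;0 0 -.006 0 0 0;0 0 -.004 0 0 0;0 0 0 0 0 0")

```text
time: 22.4
tcp_pos: [0.5678, 0.051, 0.156]
tool_rot: [-3.141, 0.0, 1.19]
contact_force: [-0.1, -0.4, -1.6]
grip_width: 0.0219
grip_force: 30.0
```

Request:
move_arm(moves="0 0 -.004 0 0 0;0 0 -.004 0 0 0;0 0 -.004 0 0 0;0 0 -.004 0 0 0;0 0 0 0 0 0")

```text
time: 23.02
tcp_pos: [0.5678, 0.051, 0.148]
tool_rot: [-3.141, 0.0, 1.19]
contact_force: [0.4, -0.1, -1.2]
grip_width: 0.0219
grip_force: 30.0
```

Inserted freely. Pushing back about 10.5 mm to x ≈ −2.8.

Request:
move_arm(moves="-.0019 .0007 0 0 0 0;-.0019 .0007 0 0 0 0;-.0019 .0007 0 0 0 0;-.0019 .0007 0 0 0 0;-.0019 .0007 0 0 0 0;0 0 0 0 0 0")

```text
time: 23.78
tcp_pos: [0.5635, 0.0527, 0.1486]
tool_rot: [3.141, -0.0, 1.19]
contact_force: [3.1, -1.8, 1.2]
grip_width: 0.0218
grip_force: 30.0
```

Request:
move_arm(moves="-.0019 .0007 0 0 0 0;-.0019 .0007 0 0 0 0;-.0019 .0007 0 0 0 0;-.0019 .0007 0 0 0 0;-.0019 .0007 0 0 0 0;0 0 0 0 0 0")

```text
time: 24.52
tcp_pos: [0.5582, 0.0547, 0.1481]
tool_rot: [-3.141, -0.0, 1.19]
contact_force: [4.1, -0.8, -0.9]
grip_width: 0.0222
grip_force: 30.0
```

Request:
move_arm(moves=".0022 -.0009 0 0 0 0;0 0 .006 0 0 0;0 0 .01 0 0 0;0 0 .01 0 0 0;0 0 .01 0 0 0;0 0 .01 0 0 0;0 0 0 0 0 0")

```text
time: 25.4
tcp_pos: [0.5596, 0.0541, 0.1717]
tool_rot: [3.141, -0.0, 1.19]
contact_force: [0.5, 0.3, -2.1]
grip_width: 0.0218
grip_force: 30.0
```

```bash
python3 look.py
```

```text
25.45 [0.5595 0.054  0.1714] [ 3.1413e+00 -1.0000e-04  1.1898e+00] [-0.3  0.  -1.1]
blade n 90 x front 2.19 y [-2.9  -1.18  0.68] zmax 78.7
plate 0.0836 slot px 676 x [-8.8  1.2] y [-18.4  18.4]
-18.5:-16.0  -17.5:-14.8  -16.5:-15.2  -15.5:-15.9  -14.5:-16.5  -13.5:-17.1  -12.5:-18.0  -11.5:-19.2  -10.5:-19.5  -9.5:-20.5  -8.5:-9.5  -7.5:-8.6  -6.5:-8.9  -5.5:-9.0  -4.5:-10.4  -3.5:-14.1  -2.5:-17.9  -1.5:-18.8  -0.5:-18.7  0.5:-18.5  1.5:-16.8  2.5:-12.0  3.5:-8.8  4.5:-8.6  5.5:-8.3  6.5:-9.1  7.5:-21.1  8.5:-20.3  9.5:-19.6  10.5:-18.4  11.5:-17.0  12.5:-16.5  13.5:-14.9  14.5:-14.1  15.5:-14.0  16.5:-14.0  17.5:-14.6  18.5:-25.2  19.5:-24.4  
blade along slot -1.03 by height [(54, np.float64(-0.6)), (60, np.float64(-1.2)), (66, np.float64(-1.2)), (72, np.float64(-1.2))]
```

Request:
move_arm(moves="0 0 -.01 0 0 0;0 0 -.01 0 0 0;0 0 -.006 0 0 0;0 0 -.006 0 0 0;0 0 -.004 0 0 0;0 0 -.004 0 0 0;0 0 0 0 0 0")

```text
time: 26.32
tcp_pos: [0.5594, 0.0541, 0.1511]
tool_rot: [-3.141, 0.0, 1.19]
contact_force: [-0.6, -0.1, -0.9]
grip_width: 0.0217
grip_force: 30.0
```

Request:
move_arm(moves="0 0 -.003 0 0 0;0 0 -.003 0 0 0;-.0016 .0006 0 0 0 0;-.0016 .0006 0 0 0 0;-.0016 .0007 0 0 0 0;-.0016 .0006 0 0 0 0;0 0 0 0 0 0")

```text
time: 27.2
tcp_pos: [0.5569, 0.0553, 0.1484]
tool_rot: [3.14, -0.001, 1.19]
contact_force: [4.8, -2.2, -1.4]
grip_width: 0.022
grip_force: 30.0
```

Request:
move_arm(moves="-.0013 .0005 0 0 0 0;0 0 0 0 0 0;.0024 -.0009 0 0 0 0;0 0 .006 0 0 0;0 0 .01 0 0 0;0 0 .01 0 0 0;0 0 .01 0 0 0;0 0 .01 0 0 0;0 0 0 0 0 0")

```text
time: 28.32
tcp_pos: [0.557, 0.0551, 0.1717]
tool_rot: [3.141, -0.0, 1.19]
contact_force: [-0.1, 0.0, -1.3]
grip_width: 0.0217
grip_force: 30.0
```

```bash
python3 look.py
```

```text
28.375 [0.5569 0.0551 0.1714] [ 3.1412e+00 -1.0000e-04  1.1898e+00] [ 0.1 -0.5 -1.5]
blade n 93 x front 2.28 y [-2.9  -1.18  0.64] zmax 78.0
plate 0.0836 slot px 685 x [-8.9  1.1] y [-15.7  22.2]
-18.5:-17.0  -17.5:-17.3  -16.5:-17.9  -15.5:-18.2  -14.5:-19.7  -13.5:-20.4  -12.5:-21.4  -11.5:-11.8  -10.5:-9.9  -9.5:-9.4  -8.5:-9.9  -7.5:-10.2  -6.5:-12.0  -5.5:-14.2  -4.5:-17.2  -3.5:-19.1  -2.5:-19.2  -1.5:-19.0  -0.5:-15.6  0.5:-10.6  1.5:-8.1  2.5:-7.9  3.5:-8.3  4.5:-9.1  5.5:-19.7  6.5:-20.5  7.5:-18.8  8.5:-17.8  9.5:-16.2  10.5:-14.2  11.5:-13.7  12.5:-12.4  13.5:-12.1  14.5:-12.4  15.5:-13.1  16.5:-23.0  17.5:-23.3  18.5:-22.6  19.5:-22.5  
blade along slot -3.86 by height [(54, np.float64(-0.6)), (60, np.float64(-1.2)), (66, np.float64(-1.2)), (72, np.float64(-1.2))]
```

The tooth pattern (+2.6, −9.4, +13.9 mm) matches the one at the stop exactly, so it is backed off one tooth. Returning the spoon.

Request:
move_arm(moves="0 0 .03 0 0 0;0 0 .04 0 0 0;0 -.02 .04 0 0 .01;-.005 -.05 .0066 0 0 .02;-.01 -.07 0 0 0 .03;-.01 -.08 0 0 0 .03;-.01 -.08 0 0 0 .03;-.01 -.08 0 0 0 .03;-.01 -.08 0 0 0 .03;-.01 -.08 0 0 0 .03;-.01 -.07 0 0 0 .02;-.0112 -.0746 0 0 0 .0127")

```text
time: 29.88
tcp_pos: [0.5135, -0.2883, 0.2304]
tool_rot: [3.141, 0.0, 1.572]
contact_force: [-0.5, -0.4, -1.5]
grip_width: 0.0222
grip_force: 30.0
```

Request:
move_arm(moves="0 0 0 0 0 0;0 0 0 0 0 0")

```text
time: 30.12
tcp_pos: [0.5138, -0.2867, 0.23]
tool_rot: [3.141, -0.0, 1.571]
contact_force: [0.1, 1.0, -1.7]
grip_width: 0.0213
grip_force: 30.0
```

Request:
move_arm(moves="0 -.0008 -.03 0 0 0;0 0 -.04 0 0 0;0 0 -.04 0 0 0;0 0 -.03 0 0 0;0 0 -.02 0 0 0;0 0 -.01 0 0 0;0 0 -.01 0 0 0;0 0 -.01 0 0 0;0 0 0 0 0 0")

```text
time: 31.25
tcp_pos: [0.5136, -0.2876, 0.1344]
tool_rot: [-3.141, 0.0, 1.571]
contact_force: [-1.1, 0.2, -1.1]
grip_width: 0.0222
grip_force: 30.0
```

Request:
move_arm(moves="0 0 -.02 0 0 0;0 0 -.02 0 0 0;0 0 -.02 0 0 0;0 0 -.01 0 0 0;0 0 -.006 0 0 0;0 0 -.006 0 0 0;0 0 -.004 0 0 0;0 0 0 0 0 0")

```text
time: 32.25
tcp_pos: [0.5137, -0.2876, 0.0915]
tool_rot: [3.142, 0.0, 1.571]
contact_force: [-0.2, -0.4, -1.0]
grip_width: 0.0217
grip_force: 30.0
```

Down 1 mm more, then release.

Request:
move_arm(moves="0 0 -.0016 0 0 0;0 0 -.001 0 0 0;0 0 0 0 0 0")

```text
time: 32.62
tcp_pos: [0.5137, -0.2876, 0.0903]
tool_rot: [3.141, 0.0, 1.571]
contact_force: [0.7, -0.7, 0.0]
grip_width: 0.0217
grip_force: 30.0
```

Request:
move_arm(moves="0 0 0 0 0 0;0 0 0 0 0 0;0 0 0 0 0 0;0 0 0 0 0 0;0 0 0 0 0 0", grip=0)

```text
time: 33.25
tcp_pos: [0.5137, -0.2876, 0.0902]
tool_rot: [-3.142, 0.0, 1.571]
contact_force: [0.3, -0.2, 0.4]
grip_width: 0.047
grip_force: 0.0
```

Request:
move_arm(moves="0 0 .02 0 0 0;0 0 .04 0 0 0;0 0 .06 0 0 0;0 0 .08 0 0 0;0 0 .08 0 0 0;0 0 .04 0 0 0;0 0 0 0 0 0")

```text
time: 34.12
tcp_pos: [0.5143, -0.2879, 0.2523]
tool_rot: [3.138, 0.002, 1.571]
contact_force: [0.1, -0.7, -0.1]
grip_width: 0.0466
grip_force: 0.0
```

```bash
python3 - <<'E'
from h import *
im,d,K,D,T=cam("wrist")
P=bydepth([(x,y) for y in range(0,270) for x in range(200,440)],d,K,D,T)
q=P[(abs(P[:,0]-.514)<.035)&(abs(P[:,1]+.288)<.035)&(P[:,2]>.1)&(P[:,2]<.15)]
print(np.median(q[:,2]),q[:,2].max(),cv2.minAreaRect((q[q[:,2]>.11][:,:2]*1000).astype(np.float32)))
c=im[120:320,230:430]; save("end",cv2.resize(c,(500,500)))
E
```

```text
0.115020939301344 0.11757500152767736 ((512.1809692382812, -288.419677734375), (20.792814254760742, 21.467966079711914), 0.09188510477542877)
```

View pics/end.png

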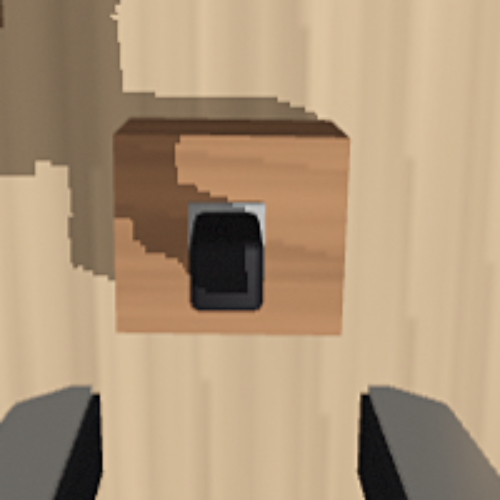

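The spoon stands upright and fully down at (225,255) in the crop: top at 116 mm, collar on the block, fingers clear.

```bash
python3 -c "
from station import *
print(hand_in())"
```

```text
the job is handed in; nothing more can be done
None
```

The star wheel was turned up against its stop, held there at about 10 N for roughly two seconds (the push briefly reached 16 N as it met the stop), and backed off one tooth. The spoon is fully down in its stand, and I handed the job in at about 34 s.

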